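Load the tray into the spring-flap curing box

ROBOT

A 7-joint arm with a two-finger parallel gripper is mounted at the origin on the work surface. World frame = base frame: x ahead of the robot, y to its left, z up, the work surface at z = 0. Lengths are in m, angles in rad, forces in N, time in s.
With the tool pointing down it reaches from about 0.4 to 0.875 m from the base axis. Payload 19.3 kg.
Tool frame: the origin (TCP) lies at the very end of the fingers, on their centre line; the grasp point (between the pads) lies 19 mm behind it; z points along the fingers, y is the line along which they close (so a half turn about z gives the same grasp; the last joint's range is limited). The gripper opens to 85 mm and grips with 20 to 120 N. Pads are 22 mm wide; open, the fingers measure 114 mm over their backs; the gripper's body (76 mm by 85 mm) begins 54 mm behind the grasp point. The pads swing forward as they close: fully open they stand 13 mm farther back than shut.
Start: joints at [-0.07, 0.521, -0.036, 1.599, 0.021, 1.021, -0.113], TCP at [0.625, -0, 0.231] pointing down, gripper open.
Joint ranges: [-2.91, 2.91], [-0.3, 2.13], [-1.5, 1.42], [0.17, 2.43], [-1.26, 4.41], [0.16, 1.93], [-2.52, 2.52]. Speed limits (rad/s): [1.89, 1.89, 2.39, 2.39, 3.01, 3.01, 3.01].

INTERFACE

Orientations are given as [roll, pitch, yaw] about the fixed x, y, z axes, in that order (R = Rz(yaw) Ry(pitch) Rx(roll)).
In Python, from workcell import bot gives the robot as it stands.
- The arm moves only by the shell command python3 -m crank 'ROWS' [FORCE]. ROWS is a JSON object of lists of equal length, an entry for each row: "travel": the shift along the world's x, y, z in cm, a list of three; "turn": the turn, a rotation vector about the world's x, y, z in degrees, a list of three; "gripper": the closure, from 0 (fully open) to 1 (shut). A call has exactly 5 rows; each row is the pose to reach, as a shift and turn from the pose commanded when the call began; what a row does not reach only later rows make up. A row lasts 1/10 s, in which the tool goes at most 50 mm and 8.59 degrees, less where a joint would pass 70% of its speed; a pose out of reach is approached as far as the arm can. A call with a gripper value outside its range is refused whole. The fingers move at their own pace and stop on an object; FORCE is the grip in N (left out, the last holds). Time passes only in rows, so rows that repeat a pose let the fingers close, or fill a call up. It gives the time, the measured TCP pose, the force, the opening and the grip force at its end, in the units of the state.
- bot.observe(): the state, without advancing time (a new reading comes with each control period).
- bot.grab_frame(name): name is "scene" or "side" or "wrist"; returns a dict with "pixels" (480x640x3 uint8, red, green, blue), "fx", "fy", "cx", "cy" (pixels), "extrinsics" (4x4, takes a point from world to camera coordinates). Camera axes: x right, y down, z forward; pixel columns grow to the right and rows downward; lengths in m; the calibration is good to about 2 mm. The wrist camera is an equidistant fisheye: a pixel r from the principal point sees the ray r / f radians off the axis. A picture is of the moment at which its call begins. There is no depth.
- bot.job_done(): hands the job in; it is judged then, once.
The state is a dict: "clock": time; "qpos": joint angles; "qd": joint speeds; "joint_efforts": joint torques, N m; "position": TCP position; "tool_rot": TCP orientation; "force": force on the tool from outside, world axes, zero at the start; "moment": the same for the moment, N m; "grip_width": finger opening in m; "finger_force": force on a finger pad.
Only numpy, scipy, OpenCV 4.12 (cv2) and the standard library are available. Lean on these libraries where they do the work, as an engineer would, in place of code of your own. Each camera call takes 0.05 s, during which the arm holds its last target. There are 200 camera calls.

TASK

Press the long bar beside the runway right down with one fingertip to swing the curing box's spring flap open, keep it down, and with the other fingertip push the small steel tray by its upright tab along the runway until it is fully home against the stop inside the box. Then let go of the bar so that the flap springs shut behind the tray. Never let the flap touch the tray, do not pinch, lift or carry the tray, and leave everything else on the bench where it is.

Things in the scene. Friction and masses are not known exactly. Their poses are not given: they have to be found in the camera images.
- curing_box: Grey box 135 long, 100 wide, 75 high, fixed, a steel runway in front. Sizes in mm. Origin: on the bench top (z 0), mid-width, in the mouth's plane; +x the way the tray goes, into the box; +y left of that. Mouth 68 wide, up to z 50. Runway floor at z 6, reaching to x -230, between rails 54 apart inside, their tops at z 14. The press bar lies along the runway's -y side.
- flap: Thin aluminium flap over the mouth, 64 wide, 33 tall. Origin: mid-hinge, box x -4.5, z 50; its z axis tilts from vertical by the opening angle. Shut, its lower edge is 17 above the bench. It swings outward (box -x) and up, sweeping 38 in front of the mouth; it cannot go inward. Linked to the bar: bar fully down = 1.3 rad, lower edge 41 above the bench; springs shut when the bar is let go.
- bar (a joint): Travel of the press bar, m: 0 = up (flap shut), 0.018 = fully down (flap 1.3 rad open); the flap angle is 72 rad per m of travel. A spring pushes the bar up: about 3 N at the start, 7 N fully down. It goes straight down without tilting, wherever along its length it is pressed.
- bar_top (a point): Centre of the flat top of the steel press bar, which is 195 long (box x from -217 to -23) and 32 wide (its centre line at box y = -78, so 78 sideways from the middle of the runway). Top 38 above the bench when up, 20 when fully down; a fingertip may slide along it.
- tray: Loose steel tray, about 0.2 kg, in the runway. Origin: underside, centre of its pan; +x to its nose (the box). Pan 50 x 50, 24 high, two ring blanks fixed in it. A tongue 22 wide, 6 thick runs back to an upright tab 26 wide, 8 thick, 42 high (top 48 above the bench), its back face 90 behind the origin. With the tray home the flap shuts over the tongue; the tab stays outside.
- stop (a point): Middle of the stop inside the box, at box x = +66, y 0, z 18. With the tray home its nose meets this point and the back face of its tab is at box x = -49.
- tray_push (a point): Point on the back face of the tray's tab, mid-width, 28 above the tray's underside (34 above the bench): where to push.
- tray_nose (a point): Middle of the front face of the tray's pan, 25 ahead of the tray's origin, 12 above its underside. It starts 45 to 75 in front of the mouth.
- charcoal: Dark soldering block 70 x 45 x 30, near the runway on its +y side. Bystander, leave alone. Origin: centre of underside.
- flux_jar: White jar, blue cap, 44 across, 50 high, near the runway on its +y side. Bystander, leave alone. Origin: centre of underside.
- dapping_punch: Small upright steel punch 18 across, 58 high, beyond the press bar. Bystander, leave alone. Origin: centre of underside.
- pumice: Grey stone 45 x 55 x 20, beyond the press bar. Bystander, leave alone. Origin: centre of underside.
- mallet: Hammer lying at the bench's right (-y) side. Bystander, leave alone. Origin: under its middle.
- graver: Wood-handled tool lying at the bench's right (-y) side. Bystander, leave alone. Origin: under its middle.
- pliers: Red-handled pliers lying at the bench's right (-y) side, near the robot. Bystander, leave alone. Origin: under the pivot.
There are look-alikes about, which are no part of the job. Of the things shaped like the tray, the steel one is meant.

How it is judged:
By the outcome, as a careful person would: the job done as asked, in the order asked, and still so for the second after the job is handed in, with the robot touching nothing.
It also fails if it takes over 38 s, if anything falls off the work surface, if the arm or the gripper's body presses on something with over 40 N, if the wrist force passes 120 N, or if a joint passes its speed limit or range.

## Working session

There is one attempt and no reset: what is moved stays moved. The work goes in short steps, Python scripts to look and compute and a shell command to move; the robot and the scene stay as the last step left them, time stands still between calls to the robot, and variables do not carry over. Pictures are saved under pics/ and viewed, at most 10 in all, crops included, and the job is handed in when it is done.

```bash
mkdir -p pics; ls; python3 - <<'E'
from workcell import bot
import cv2,pickle
d={}
for n in("scene","side","wrist"):
    f=bot.grab_frame(n);d[n]=f
    cv2.imwrite(f"pics/{n}0.png",f["pixels"][:,:,::-1])
    print(n,f["fx"],f["fy"],f["cx"],f["cy"]);print(f["extrinsics"])
pickle.dump(d,open("f0.pkl","wb"))
print(bot.observe())
E
```

```text
pics
scene 459.97824505825855 459.97824505825855 317.8020992457031 235.4973692157828
[[ 0.17995588  0.98359402  0.0125968  -0.03730747]
 [ 0.63796978 -0.10695482 -0.76259769 -0.30951587]
 [-0.74873924  0.14527032 -0.64675041  1.40937604]
 [ 0.          0.          0.          1.        ]]
side 513.0116986943251 513.0116986943251 316.17542854765867 238.19157196131806
[[ 0.81920453 -0.57330862 -0.01487187 -0.48298341]
 [-0.36553109 -0.50197666 -0.78384084  0.20807367]
 [ 0.44191737  0.64756209 -0.62078367  0.81464249]
 [ 0.          0.          0.          1.        ]]
wrist 371.64829954431775 371.64829954431775 322.35949995950307 235.88198330654023
[[ 9.99998812e-01 -1.35118266e-03 -7.42382247e-04 -6.24015676e-01]
 [-1.06833907e-03 -9.54505103e-01  2.98192667e-01 -3.75806128e-02]
 [-1.11152040e-03 -2.98191520e-01 -9.54505412e-01  3.79091705e-01]
 [ 0.00000000e+00  0.00000000e+00  0.00000000e+00  1.00000000e+00]]
{'clock': 0.15, 'qpos': array([-0.07020178,  0.52186739, -0.03633818,  1.59983096,  0.02119734,
        1.02109213, -0.11278634]), 'qd': array([ 0.00068744, -0.0009762 , -0.00052265, -0.00053896,  0.000946  ,
       -0.00102787, -0.00068448]), 'joint_efforts': array([ 4.00798544e-04, -9.27376485e+01,  1.98035471e+00, -3.70049715e+01,
        1.79930578e-02,  6.46477114e-03, -1.41420460e-05]), 'position': array([ 6.24771198e-01, -1.92960413e-05,  2.30880381e-01]), 'tool_rot': array([-3.14078078e+00,  4.52457231e-05,  1.57080657e+00]), 'force': array([ 0.16821279, -0.4091961 ,  0.10461075]), 'moment': array([ 0.03476235, -0.05209496, -0.09221486]), 'finger_force': 0.0, 'grip_width': 0.0858560943323323}
```

View pics/scene0.png

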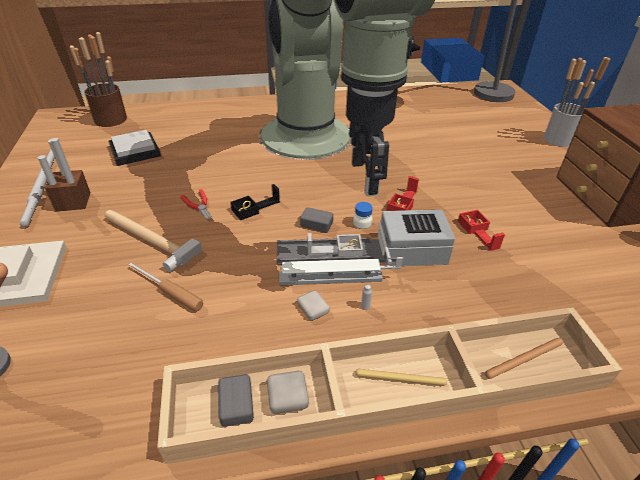

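View pics/side0.png

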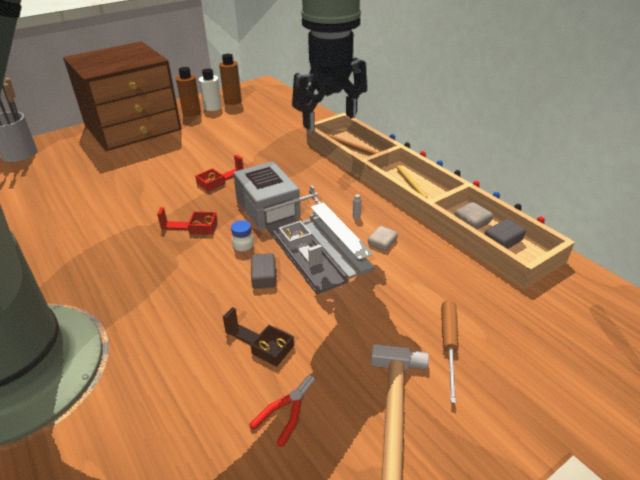

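View pics/wrist0.png

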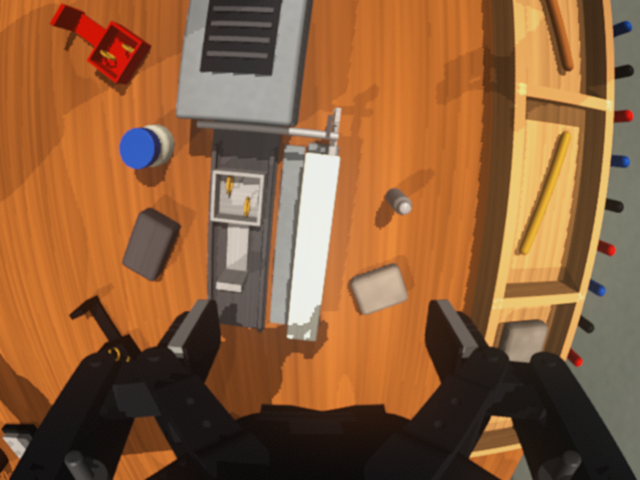

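The bench is clear in all three views. The wrist view has the runway running along about world +y: bar at px (313,240), tray pan (238,197), tab (232,275) and box mouth at row ~125. In the scene view the bar is at (332,270) and the tab at (310,240); in the side view the bar is at (340,232) and the tab at (315,255).

```bash
cat > h.py <<'E'
import numpy as np,cv2,pickle
def rays(f,uv):
    uv=np.atleast_2d(np.float64(uv));x=(uv[:,0]-f["cx"])/f["fx"];y=(uv[:,1]-f["cy"])/f["fy"]
    E=f["extrinsics"];R=E[:3,:3];c=-R.T@E[:3,3]
    if f.get("fish"):
        r=np.hypot(x,y)+1e-12;d=np.c_[x*np.sin(r)/r,y*np.sin(r)/r,np.cos(r)]
    else: d=np.c_[x,y,np.ones_like(x)]
    return c,d@R
def plane(f,uv,z):
    c,d=rays(f,uv);return c+d*((z-c[2])/d[:,2])[:,None]
def tri(*fu):
    A=np.zeros((3,3));b=np.zeros(3);L=[]
    for f,u in fu:
        c,d=rays(f,u);d=d[0]/np.linalg.norm(d[0]);P=np.eye(3)-np.outer(d,d);A+=P;b+=P@c;L.append((c,P))
    p=np.linalg.solve(A,b);return p,[round(1000*np.linalg.norm(P@(p-c)),1) for c,P in L]
E
python3 - <<'E'
from h import *
d=pickle.load(open("f0.pkl","rb"));d["wrist"]["fish"]=1
roi={"wrist":(270,130,350,350),"scene":(270,255,392,288),"side":(300,195,375,275)}
tiles=[]
for n in roi:
    f=d[n];x0,y0,x1,y1=roi[n];g=cv2.cvtColor(f["pixels"],cv2.COLOR_RGB2GRAY)
    m=np.zeros_like(g);m[y0:y1,x0:x1]=(g[y0:y1,x0:x1]>200)*255
    c=max(cv2.findContours(m,0,2)[0],key=cv2.contourArea)[:,0]
    print(n,cv2.contourArea(c),c.min(0),c.max(0))
    for z in (.033,.038,.043):
        P=plane(f,c,z);(cx,cy),(w,h),a=cv2.minAreaRect(np.float32(P[:,:2]*1000))
        print("  z",z,np.round([cx,cy,w,h,a],1))
crops={"wrist":(190,90,350,350,3),"scene":(265,220,405,290,5),"side":(250,180,380,300,4)}
a=d["wrist"]["pixels"][90:350,190:350]; b=d["scene"]["pixels"][222:292,265:415];s=d["side"]["pixels"][180:300,250:390]
a=cv2.resize(a,None,fx=2.2,fy=2.2);b=cv2.resize(b,None,fx=2.8,fy=2.8,interpolation=2);s=cv2.resize(s,None,fx=2.8,fy=2.8,interpolation=2)
o=np.zeros((600,800,3),np.uint8);o[:a.shape[0],:a.shape[1]]=a;o[:b.shape[0],360:360+b.shape[1]]=b;o[220:220+s.shape[0],360:360+s.shape[1]]=s
cv2.imwrite("pics/crop0.png",o[:,:,::-1])
E
```

```text
wrist 5174.0 [288 148] [339 324]
  z 0.033 [614.  -37.1 185.5  31.3  83.1]
  z 0.038 [614.2 -35.5 182.7  30.9  83.1]
  z 0.043 [614.3 -33.8 180.   30.4  83.1]
scene 839.5 [291 259] [383 271]
  z 0.033 [612.3 -35.2 184.3  32.3  83.2]
  z 0.038 [617.3 -36.5 182.9  32.1  83.2]
  z 0.043 [622.3 -37.8 181.4  31.8  83.2]
side 755.0 [311 202] [361 252]
  z 0.033 [617.7 -33.1 182.9  32.6  83.2]
  z 0.038 [613.6 -38.4 181.5  32.4  83.2]
  z 0.043 [609.6 -43.8 180.   32.1  83.2]
```

View pics/crop0.png

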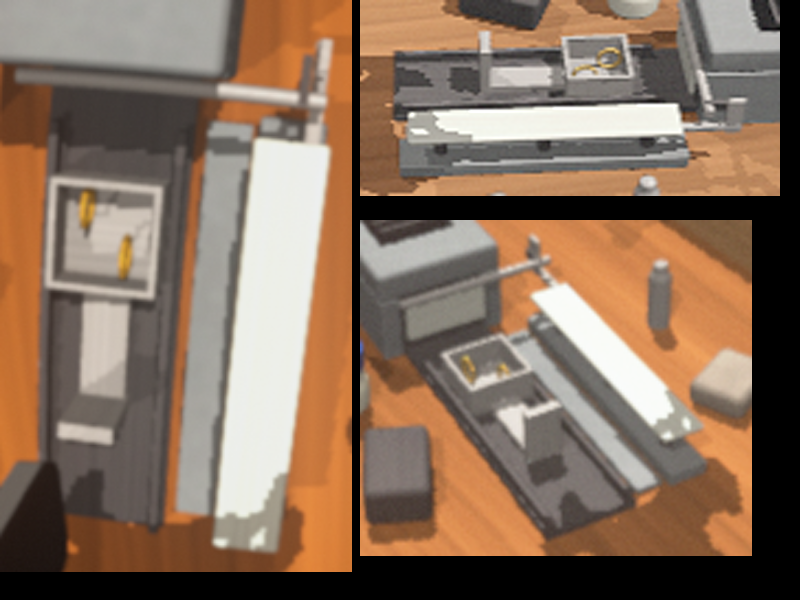

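The crop shows the bar's near end in shadow (wrist px ≈(288–316, 339)), the tab's top strip at wrist px ≈(216–241, 285–291), and the flap shut.

```bash
python3 - <<'E'
from h import *
d=pickle.load(open("f0.pkl","rb"));d["wrist"]["fish"]=1
w,s,e=d["wrist"],d["scene"],d["side"]
W=lambda x,y:(190+x/2.2,90+y/2.2)
S=lambda x,y:(265+(x-360)/2.8,222+y/2.8)
D=lambda x,y:(250+(x-360)/2.8,180+(y-220)/2.8)
u=np.array([np.cos(np.radians(83.2)),np.sin(np.radians(83.2)),0]);L=np.array([-u[1],u[0],0])
O=np.array([.6150,-.0365,0])+.0915*u+.023*u+.078*L;print("O",O)
def rep(n,*fu):
    p,r=tri(*fu);q=p-O;print(n,np.round(p*1000,1),r,"box",np.round([q@u*1000,q@L*1000,p[2]*1000],1))
rep("bar farR",(w,W(329,142)),(s,S(683,136)),(e,D(567,284)))
rep("bar farL",(w,W(254,140)),(s,S(680,104)),(e,D(531,296)))
rep("bar nearR",(w,W(277,551)),(s,S(407,137)))
rep("bar nearL",(w,W(213,547)),(s,S(413,112)),(e,D(664,441)))
rep("tab backL top",(w,W(57,440)),(e,D(524,412)))
rep("tab backR top",(w,W(113,443)),(e,D(560,402)))
rep("tab R top w/scene",(w,W(113,443)),(s,S(481,34)))
rep("pan backR top",(w,W(155,298)),(s,S(572,85)),(e,D(468,388)))
rep("pan frontL top",(w,W(52,178)),(s,S(563,38)),(e,D(494,334)))
rep("pan frontR top",(w,W(164,185)),(s,S(632,36)))
rep("hinge rod end",(w,W(325,100)),(e,D(549,262)))
rep("lever top",(w,W(325,42)),(e,D(532,237)))
print("wrist cam",rays(w,(0,0))[0])
E
```

```text
O [0.55110594 0.08643006 0.        ]
bar farR [641.4  46.8  33.1] [np.float64(1.9), np.float64(0.4), np.float64(1.7)] box [-28.6 -94.3  33.1]
bar farL [610.3  50.3  34.2] [np.float64(2.2), np.float64(2.8), np.float64(1.6)] box [-28.8 -63.1  34.2]
bar nearR [ 616.3 -146.1   38.1] [np.float64(1.3), np.float64(1.3)] box [-223.2  -92.3   38.1]
bar nearL [ 586.5 -142.2   35.1] [np.float64(2.3), np.float64(3.0), np.float64(1.5)] box [-222.9  -62.2   35.1]
tab backL top [518.1 -79.9  50.2] [np.float64(0.8), np.float64(0.8)] box [-169.    13.1   50.2]
tab backR top [544.5 -82.4  47.9] [np.float64(0.3), np.float64(0.3)] box [-168.5  -13.4   47.9]
tab R top w/scene [545.  -79.4  61.5] [np.float64(4.1), np.float64(4.1)] box [-165.4  -13.5   61.5]
pan backR top [544.4 -11.2  10.9] [np.float64(21.7), np.float64(5.7), np.float64(25.4)] box [-97.8  -4.9  10.9]
pan frontL top [535.8   7.5  47. ] [np.float64(30.4), np.float64(25.6), np.float64(14.0)] box [-80.2   5.8  47. ]
pan frontR top [573.4  29.8  68.8] [np.float64(5.8), np.float64(5.8)] box [-53.5 -28.9  68.8]
hinge rod end [638.3  65.2  45.3] [np.float64(1.0), np.float64(1.0)] box [-10.8 -89.1  45.3]
lever top [638.   87.8  56.6] [np.float64(1.2), np.float64(1.2)] box [ 11.7 -86.1  56.6]
wrist cam [0.62439615 0.07632789 0.37258809]
```

The bar measures 194.5 mm, its top is at z ≈ 36–38, and the axis lies at 83.1°. After correcting the ends, box O ≈ (550.5, 80.9) mm. The tab back is at box x ≈ −163, y ≈ 0, top z ≈ 48–50, which puts the nose at about −48. This all agrees with the text. Next I go above box (−187, −39), with the fingers 78 mm apart centre to centre.

```bash
python3 -m crank '{"travel":[[-1.2,-2.2,-2.6],[-2.4,-4.4,-5.2],[-3.6,-6.6,-7.8],[-4.8,-8.8,-10.4],[-5.8,-10.9,-13]],"turn":[[0,0,-1.4],[0,0,-2.8],[0,0,-4.2],[0,0,-5.6],[0,0,-6.9]],"gripper":[0.25,0.25,0.25,0.25,0.25]}' && python3 -m crank '{"travel":[[0,0,0],[0,0,0],[0,0,0],[0,0,0],[0,0,0]],"turn":[[0,0,0],[0,0,0],[0,0,0],[0,0,0],[0,0,0]],"gripper":[0.25,0.25,0.25,0.25,0.25]}'
python3 - <<'E'
from workcell import bot
import cv2,pickle,numpy as np
d={n:bot.grab_frame(n) for n in("scene","side","wrist")};pickle.dump(d,open("f1.pkl","wb"))
a=d["wrist"]["pixels"][:,:,::-1]
b=cv2.resize(d["side"]["pixels"][120:300,230:410,::-1],(320,320));c=cv2.resize(d["scene"]["pixels"][150:300,250:410,::-1],(300,281))
o=np.zeros((600,800,3),np.uint8);o[:480,:480]=a[:,80:560];o[:320,480:800]=b;o[320:600,480:780]=c[:280]
cv2.imwrite("pics/c1.png",o);print(bot.observe())
E
```

```text
clock: 0.65
position: [0.5661, -0.11, 0.1003]
tool_rot: [-3.141, 0.0, 1.449]
force: [0.6, -0.3, 0.2]
grip_width: 0.064
finger_force: 0.0
clock: 1.15
position: [0.5675, -0.1084, 0.1018]
tool_rot: [3.141, -0.0, 1.451]
force: [-0.7, 0.6, -0.5]
grip_width: 0.064
finger_force: 0.0
{'clock': 1.3, 'qpos': array([ 0.09200636,  0.61461546, -0.00724348,  1.83337025,  0.00650518,
        0.69318382, -0.03890641]), 'qd': array([ 0.00130764,  0.00096945, -0.00026719,  0.0021707 ,  0.00055959,
        0.00010928, -0.00202518]), 'joint_efforts': array([-1.19001037e-01, -9.21641135e+01,  2.97550455e+00, -2.78293651e+01,
        1.05566744e-02,  2.71504621e-03, -1.66337821e-03]), 'position': array([ 0.56720776, -0.10877191,  0.10156046]), 'tool_rot': array([ 3.14114772e+00, -3.52641961e-05,  1.45080355e+00]), 'force': array([ 0.31787741, -0.64412089, -0.21916354]), 'moment': array([-0.03892586,  0.00199173,  0.0134683 ]), 'finger_force': 0.0, 'grip_width': 0.06373192926585379}
```

View pics/c1.png

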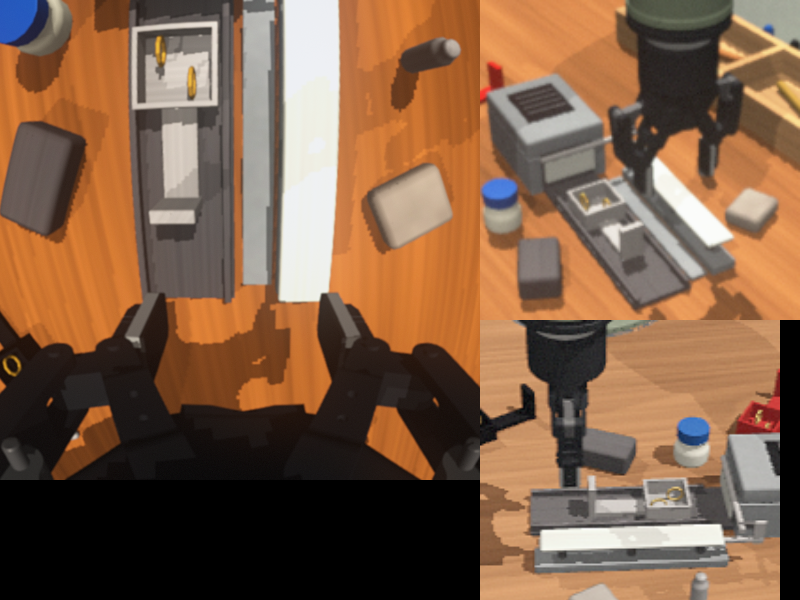

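The fingers straddle correctly: the bar's near end is at wrist px (358–410, 301), the tab's top back edge at (229–275, 223), and the fingertips at about (237, 295) and (403, 295). I re-measure from this second viewpoint.

```bash
python3 - <<'E'
from h import *
d=pickle.load(open("f1.pkl","rb"));w=d["wrist"];w["fish"]=1
d0=pickle.load(open("f0.pkl","rb"))["wrist"];d0["fish"]=1
a=np.radians(83.1);u=np.array([np.cos(a),np.sin(a),0]);L=np.array([-u[1],u[0],0]);O=np.array([.5505,.0809,0])
def B(p):q=p-O;return np.round([q@u*1000,q@L*1000,p[2]*1000],1)
W=lambda x,y:(190+x/2.2,90+y/2.2)
for n,p,z in [("bar nearL",(358,300),.038),("bar nearR",(410,302),.038),("bar L row100",(362,100),.038),("bar R row100",(418,100),.038),("tab backL",(229,222),.048),("tab backR",(275,222),.048)]:
    print(n,B(plane(w,p,z)[0]))
for n,p,q in [("tab backL",(229,222),W(57,440)),("tab backR",(275,223),W(113,443)),("bar nearL",(358,300),W(213,547)),("bar nearR",(410,302),W(277,551))]:
    P,r=tri((w,p),(d0,q));print(n,B(P),r)
print("TCP",B(np.array([.5672,-.1088,.1016])))
E
```

```text
bar nearL [-215.8  -61.1   38. ]
bar nearR [-217.9  -94.4   38. ]
bar L row100 [-96.7 -60.6  38. ]
bar R row100 [-95.3 -92.   38. ]
tab backL [-162.8   13.    48. ]
tab backR [-162.9  -13.    48. ]
tab backL [-160.4   10.5   56.9] [np.float64(0.1), np.float64(0.1)]
tab backR [-164.5  -12.6   44.4] [np.float64(0.1), np.float64(0.1)]
bar nearL [-215.4  -61.5   40.4] [np.float64(1.0), np.float64(1.0)]
bar nearR [-216.4  -93.5   39.2] [np.float64(0.9), np.float64(0.9)]
TCP [-186.3  -39.4  101.6]
```

```bash
python3 -m crank '{"travel":[[0,0,-1.5],[0,0,-3],[0,0,-4.5],[0,0,-6],[0,0,-6.2]],"turn":[[0,0,0],[0,0,0],[0,0,0],[0,0,0],[0,0,0]],"gripper":[0.25,0.25,0.25,0.25,0.25]}' && python3 -m crank '{"travel":[[0,0,-0.3],[0,0,-0.6],[0,0,-0.9],[0,0,-1.2],[0,0,-1.2]],"turn":[[0,0,0],[0,0,0],[0,0,0],[0,0,0],[0,0,0]],"gripper":[0.25,0.25,0.25,0.25,0.25]}' && python3 -m crank '{"travel":[[0,0,-0.2],[0,0,-0.4],[0,0,-0.6],[0,0,-0.8],[0,0,-0.8]],"turn":[[0,0,0],[0,0,0],[0,0,0],[0,0,0],[0,0,0]],"gripper":[0.25,0.25,0.25,0.25,0.25]}'
```

```text
clock: 1.8
position: [0.5657, -0.1088, 0.0368]
tool_rot: [-3.138, 0.0, 1.45]
force: [0.6, 0.5, -0.1]
grip_width: 0.0641
finger_force: 0.0
clock: 2.3
position: [0.5673, -0.1091, 0.0274]
tool_rot: [3.141, 0.0, 1.45]
force: [0.8, -0.5, 4.8]
grip_width: 0.064
finger_force: 1.8
clock: 2.8
position: [0.5673, -0.1091, 0.0192]
tool_rot: [3.141, 0.0, 1.45]
force: [1.4, -0.7, 6.3]
grip_width: 0.0644
finger_force: 2.8
```

```bash
python3 -m crank '{"travel":[[0,0,-0.1],[0,0,-0.2],[0,0,-0.3],[0,0,-0.3],[0,0,-0.3]],"turn":[[0,0,0],[0,0,0],[0,0,0],[0,0,0],[0,0,0]],"gripper":[0.25,0.25,0.25,0.25,0.25]}' && python3 -m crank '{"travel":[[0,0,-0.05],[0,0,-0.1],[0,0,-0.1],[0,0,-0.1],[0,0,-0.1]],"turn":[[0,0,0],[0,0,0],[0,0,0],[0,0,0],[0,0,0]],"gripper":[0.25,0.25,0.25,0.25,0.25]}'
```

```text
clock: 3.3
position: [0.5673, -0.1091, 0.0164]
tool_rot: [3.141, 0.0, 1.45]
force: [0.2, -0.1, 6.6]
grip_width: 0.0639
finger_force: 3.1
clock: 3.8
position: [0.5673, -0.1091, 0.0154]
tool_rot: [3.141, 0.0, 1.45]
force: [0.6, -0.3, 6.1]
grip_width: 0.0639
finger_force: 3.2
```

```bash
python3 -m crank '{"travel":[[0,0,-0.05],[0,0,-0.1],[0,0,-0.1],[0,0,-0.1],[0,0,-0.1]],"turn":[[0,0,0],[0,0,0],[0,0,0],[0,0,0],[0,0,0]],"gripper":[0.25,0.25,0.25,0.25,0.25]}' && python3 -m crank '{"travel":[[0,0,-0.05],[0,0,-0.05],[0,0,-0.1],[0,0,-0.1],[0,0,-0.1]],"turn":[[0,0,0],[0,0,0],[0,0,0],[0,0,0],[0,0,0]],"gripper":[0.25,0.25,0.25,0.25,0.25]}'
python3 - <<'E'
from workcell import bot
import cv2,pickle,numpy as np
d={n:bot.grab_frame(n) for n in("scene","side","wrist")};pickle.dump(d,open("f2.pkl","wb"))
a=d["wrist"]["pixels"][:,:,::-1]
b=cv2.resize(d["side"]["pixels"][140:290,230:380,::-1],(320,320));c=cv2.resize(d["scene"]["pixels"][200:290,260:420,::-1],(480,270))
o=np.zeros((600,800,3),np.uint8);o[:320,:480]=a[:320,80:560];o[:320,480:800]=b;o[330:600,:480]=c
cv2.imwrite("pics/c2.png",o);o=bot.observe();print(o["force"],o["position"])
E
```

```text
clock: 4.3
position: [0.5673, -0.1091, 0.0145]
tool_rot: [3.141, -0.0, 1.45]
force: [1.2, 0.1, 6.7]
grip_width: 0.0642
finger_force: 3.3
clock: 4.8
position: [0.5674, -0.1091, 0.0137]
tool_rot: [3.141, -0.0, 1.45]
force: [-1.4, -0.4, 11.9]
grip_width: 0.064
finger_force: 5.8
[-0.27136788 -0.65522942 11.52406372] [ 0.56739214 -0.10913519  0.01370303]
```

View pics/c2.png

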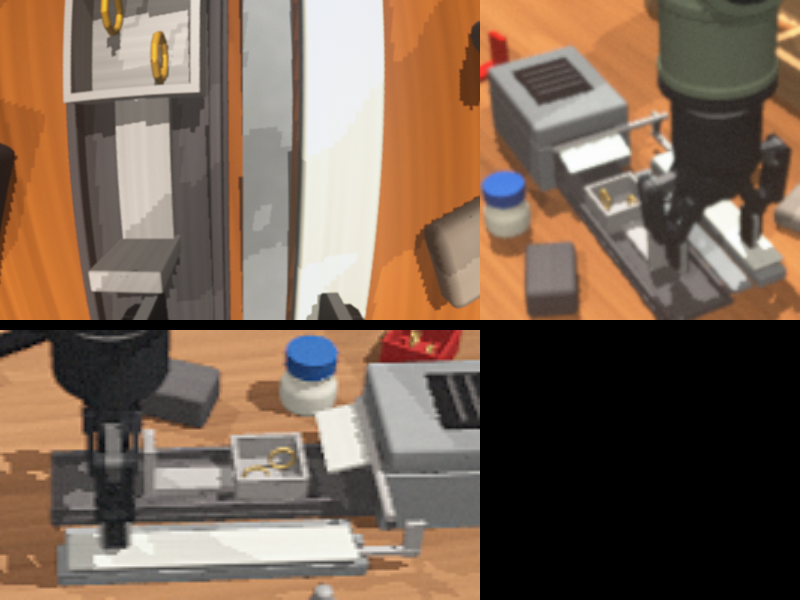

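The bar has bottomed out (force stepped from 6.7 to 11.9 N). The flap is wide open in both side and scene views, and the push finger stands behind the tab at wrist px ≈(225, 305). I push along u = (0.12, 0.993).

```bash
python3 -m crank '{"travel":[[0.05,0.4,-0.05],[0.1,0.8,-0.05],[0.14,1.2,-0.05],[0.19,1.6,-0.05],[0.24,2,-0.05]],"turn":[[0,0,0],[0,0,0],[0,0,0],[0,0,0],[0,0,0]],"gripper":[0.25,0.25,0.25,0.25,0.25]}' && python3 -m crank '{"travel":[[0.05,0.4,0],[0.1,0.8,0],[0.14,1.2,0],[0.19,1.6,0],[0.24,2,0]],"turn":[[0,0,0],[0,0,0],[0,0,0],[0,0,0],[0,0,0]],"gripper":[0.25,0.25,0.25,0.25,0.25]}' && python3 -m crank '{"travel":[[0.05,0.4,0],[0.1,0.8,0],[0.14,1.2,0],[0.19,1.6,0],[0.24,2,0]],"turn":[[0,0,0],[0,0,0],[0,0,0],[0,0,0],[0,0,0]],"gripper":[0.25,0.25,0.25,0.25,0.25]}'
```

```text
clock: 5.45
position: [0.57, -0.0911, 0.0136]
tool_rot: [3.14, 0.002, 1.448]
force: [-1.1, -10.7, 16.5]
grip_width: 0.0643
finger_force: 9.0
clock: 5.95
position: [0.5725, -0.0712, 0.0137]
tool_rot: [3.139, 0.002, 1.448]
force: [-1.0, -10.9, 16.8]
grip_width: 0.0641
finger_force: 9.5
clock: 6.45
position: [0.575, -0.0513, 0.0137]
tool_rot: [3.139, 0.002, 1.448]
force: [-1.5, -10.8, 17.9]
grip_width: 0.064
finger_force: 9.9
```

```bash
python3 -m crank '{"travel":[[0.05,0.4,0],[0.1,0.8,0],[0.14,1.2,0],[0.19,1.6,0],[0.24,2,0]],"turn":[[0,0,0],[0,0,0],[0,0,0],[0,0,0],[0,0,0]],"gripper":[0.25,0.25,0.25,0.25,0.25]}' 
python3 - <<'E'
from workcell import bot
import cv2,pickle,numpy as np
d={n:bot.grab_frame(n) for n in("scene","side","wrist")};pickle.dump(d,open("f3.pkl","wb"))
a=d["wrist"]["pixels"][:,:,::-1]
b=cv2.resize(d["side"]["pixels"][140:290,230:380,::-1],(320,320));c=cv2.resize(d["scene"]["pixels"][200:290,260:420,::-1],(480,270))
o=np.zeros((600,800,3),np.uint8);o[:320,:480]=a[:320,80:560];o[:320,480:800]=b;o[330:600,:480]=c
cv2.imwrite("pics/c3.png",o);o=bot.observe();print(o["force"],o["position"])
E
```

```text
clock: 6.95
position: [0.5774, -0.0313, 0.0137]
tool_rot: [3.139, 0.002, 1.448]
force: [-1.8, -12.1, 17.4]
grip_width: 0.0643
finger_force: 10.0
[-1.24091273 -6.57473734 16.8622512 ] [ 0.5775006  -0.03046564  0.01370839]
```

View pics/c3.png

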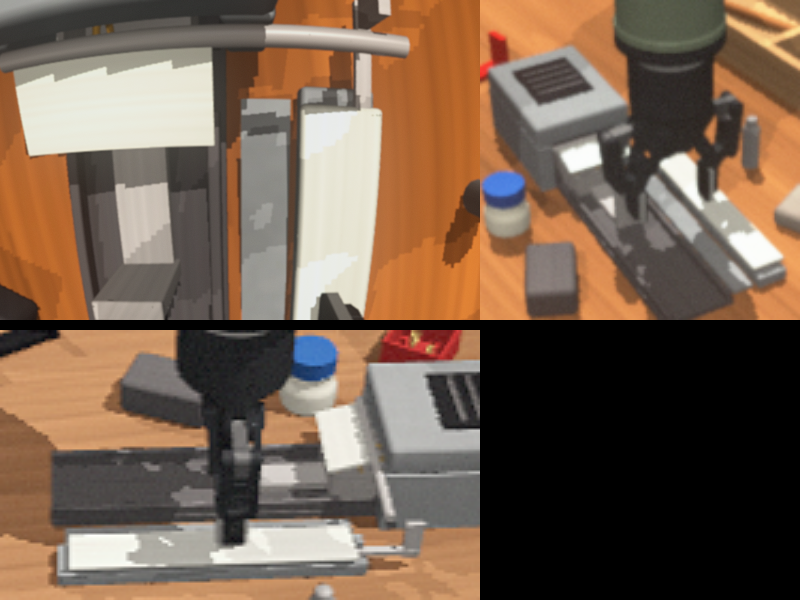

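The tray moves with the finger (tab top at wrist px ≈(210, 300)) and the pan is under the open flap with the bar still down. About 47 mm remain.

```bash
python3 -m crank '{"travel":[[0.05,0.4,0],[0.1,0.8,0],[0.14,1.2,0],[0.19,1.6,0],[0.24,2,0]],"turn":[[0,0,0],[0,0,0],[0,0,0],[0,0,0],[0,0,0]],"gripper":[0.25,0.25,0.25,0.25,0.25]}' && python3 -m crank '{"travel":[[0.05,0.4,0],[0.1,0.8,0],[0.14,1.2,0],[0.19,1.6,0],[0.24,2,0]],"turn":[[0,0,0],[0,0,0],[0,0,0],[0,0,0],[0,0,0]],"gripper":[0.25,0.25,0.25,0.25,0.25]}' && python3 -m crank '{"travel":[[0.01,0.1,0],[0.02,0.2,0],[0.04,0.3,0],[0.05,0.4,0],[0.05,0.4,0]],"turn":[[0,0,0],[0,0,0],[0,0,0],[0,0,0],[0,0,0]],"gripper":[0.25,0.25,0.25,0.25,0.25]}'
```

```text
clock: 7.6
position: [0.5797, -0.0113, 0.0137]
tool_rot: [3.14, 0.002, 1.448]
force: [-1.5, -13.2, 18.5]
grip_width: 0.0641
finger_force: 9.7
clock: 8.1
position: [0.5821, 0.0087, 0.0136]
tool_rot: [3.14, 0.002, 1.448]
force: [-2.2, -11.7, 18.4]
grip_width: 0.0639
finger_force: 9.3
clock: 8.6
position: [0.5826, 0.0129, 0.0136]
tool_rot: [3.14, 0.002, 1.448]
force: [-1.6, -9.4, 17.3]
grip_width: 0.0641
finger_force: 8.7
```

```bash
python3 -m crank '{"travel":[[0.01,0.1,0],[0.02,0.2,0],[0.02,0.2,0],[0.02,0.2,0],[0.02,0.2,0]],"turn":[[0,0,0],[0,0,0],[0,0,0],[0,0,0],[0,0,0]],"gripper":[0.25,0.25,0.25,0.25,0.25]}' && python3 -m crank '{"travel":[[0.01,0.1,0],[0.02,0.15,0],[0.02,0.15,0],[0.02,0.15,0],[0.02,0.15,0]],"turn":[[0,0,0],[0,0,0],[0,0,0],[0,0,0],[0,0,0]],"gripper":[0.25,0.25,0.25,0.25,0.25]}'
```

```text
clock: 9.1
position: [0.5828, 0.0149, 0.0136]
tool_rot: [3.14, 0.002, 1.448]
force: [-1.6, -10.0, 17.3]
grip_width: 0.0642
finger_force: 8.5
clock: 9.6
position: [0.5828, 0.0152, 0.0136]
tool_rot: [3.14, 0.003, 1.448]
force: [-1.4, -16.9, 19.1]
grip_width: 0.0639
finger_force: 11.6
```

```bash
python3 -m crank '{"travel":[[0.01,0.1,0],[0.02,0.15,0],[0.02,0.15,0],[0.02,0.15,0],[0.02,0.15,0]],"turn":[[0,0,0],[0,0,0],[0,0,0],[0,0,0],[0,0,0]],"gripper":[0.25,0.25,0.25,0.25,0.25]}'
python3 - <<'E'
from workcell import bot
import cv2,pickle,numpy as np
d={n:bot.grab_frame(n) for n in("scene","side","wrist")};pickle.dump(d,open("f4.pkl","wb"))
a=d["wrist"]["pixels"][:,:,::-1]
b=cv2.resize(d["side"]["pixels"][140:290,230:380,::-1],(320,320));c=cv2.resize(d["scene"]["pixels"][200:290,260:420,::-1],(480,270))
o=np.zeros((600,800,3),np.uint8);o[:320,:480]=a[:320,80:560];o[:320,480:800]=b;o[330:600,:480]=c
cv2.imwrite("pics/c4.png",o);o=bot.observe();print(o["force"],o["position"])
E
```

```text
clock: 10.1
position: [0.5828, 0.0152, 0.0136]
tool_rot: [3.14, 0.004, 1.447]
force: [-1.7, -22.7, 19.6]
grip_width: 0.0638
finger_force: 15.0
[ -2.89926105 -23.88987939  19.64321837] [0.58278273 0.01524775 0.01358138]
```

View pics/c4.png

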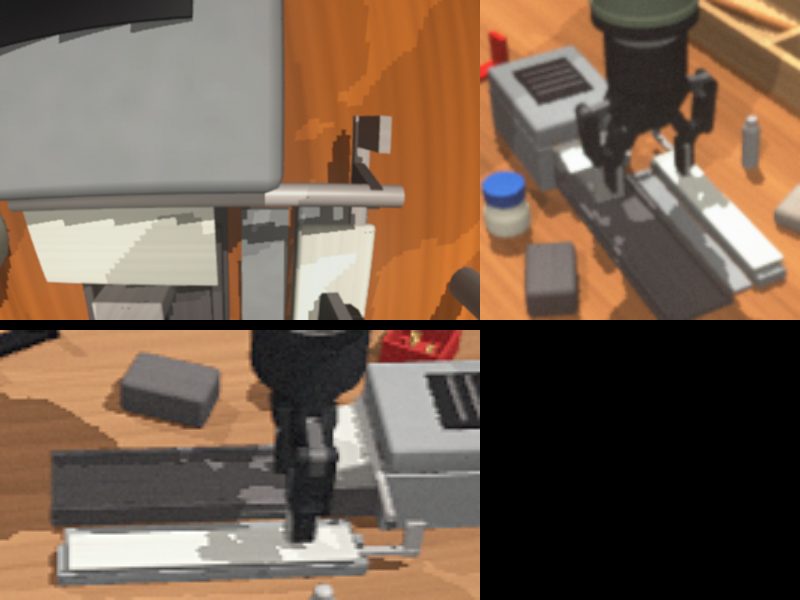

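The position has stuck at box x ≈ −50 while the push force keeps rising, as expected with the tray home against the stop. I back off the tab with the bar still down, then lift.

```bash
python3 -m crank '{"travel":[[-0.04,-0.3,0],[-0.07,-0.6,0],[-0.11,-0.9,0],[-0.14,-1.2,0],[-0.14,-1.2,0]],"turn":[[0,0,0],[0,0,0],[0,0,0],[0,0,0],[0,0,0]],"gripper":[0.25,0.25,0.25,0.25,0.25]}' && python3 -m crank '{"travel":[[0,0,0.5],[0,0,1],[0,0,1.5],[0,0,2],[0,0,2.5]],"turn":[[0,0,0],[0,0,0],[0,0,0],[0,0,0],[0,0,0]],"gripper":[0.25,0.25,0.25,0.25,0.25]}' && python3 -m crank '{"travel":[[0,-0.5,2],[0,-1,4.5],[0,-2,8],[0,-3,12],[0,-4,14]],"turn":[[0,0,0],[0,0,0],[0,0,0],[0,0,0],[0,0,0]],"gripper":[0.25,0.25,0.25,0.25,0.25]}' && python3 -m crank '{"travel":[[0,-2,1],[0,-4,1],[0,-5,1],[0,-5,1],[0,-5,1]],"turn":[[0,0,0],[0,0,0],[0,0,0],[0,0,0],[0,0,0]],"gripper":[0.25,0.25,0.25,0.25,0.25]}'
python3 - <<'E'
from workcell import bot
import cv2,pickle,numpy as np
d={n:bot.grab_frame(n) for n in("scene","side","wrist")};pickle.dump(d,open("f5.pkl","wb"))
a=d["wrist"]["pixels"][:,:,::-1]
b=cv2.resize(d["side"]["pixels"][140:290,230:380,::-1],(320,320));c=cv2.resize(d["scene"]["pixels"][200:290,260:420,::-1],(480,270))
o=np.zeros((600,800,3),np.uint8);o[:320,:480]=a[:320,80:560];o[:320,480:800]=b;o[330:600,:480]=c
cv2.imwrite("pics/c5.png",o);o=bot.observe();print(o["force"],o["position"],o["clock"])
E
```

```text
clock: 10.75
position: [0.5823, 0.0092, 0.0136]
tool_rot: [3.139, -0.002, 1.451]
force: [1.7, 5.5, 14.6]
grip_width: 0.0644
finger_force: 7.5
clock: 11.25
position: [0.5806, 0.0078, 0.0379]
tool_rot: [-3.141, 0.0, 1.45]
force: [-0.0, -0.8, -0.3]
grip_width: 0.0641
finger_force: 0.0
clock: 11.75
position: [0.5814, -0.0327, 0.1808]
tool_rot: [3.14, -0.0, 1.45]
force: [-0.0, -0.4, -0.1]
grip_width: 0.064
finger_force: 0.0
clock: 12.25
position: [0.5808, -0.0812, 0.1873]
tool_rot: [-3.141, -0.0, 1.451]
force: [-0.1, 1.0, -0.6]
grip_width: 0.064
finger_force: 0.0
[-0.51807057 -0.0494648  -0.78821195] [ 0.58102686 -0.08093252  0.18751215] 12.4
```

View pics/c5.png

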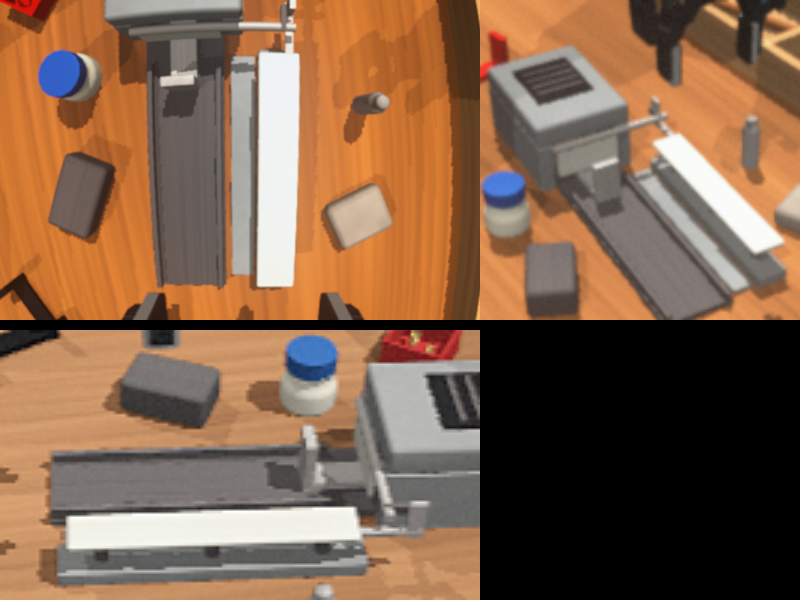

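The flap is shut, the bar is up and the bystanders have not moved. The tab stands outside the box with its top back edge at wrist px ≈(241–275, 84). I check its x position before handing in.

```bash
python3 - <<'E'
from h import *
w=pickle.load(open("f5.pkl","rb"))["wrist"];w["fish"]=1
a=np.radians(83.1);u=np.array([np.cos(a),np.sin(a),0]);L=np.array([-u[1],u[0],0]);O=np.array([.5505,.0809,0])
x=None
for n,p,z in [("tabL",(241,86),.048),("tabR",(275,84),.048),("bar farL",(338,53),.038),("bar farR",(378,53),.038)]:
    q=plane(w,p,z)[0]-O;print(n,np.round([q@u*1000,q@L*1000],1))
E
```

```text
tabL [-50.3  12.1]
tabR [-50.  -13.9]
bar farL [-24.6 -61.1]
bar farR [-23.6 -92.1]
```

```bash
python3 -c "
from workcell import bot
print(bot.job_done())"
```

```text
the job is handed in; nothing more can be done
None
```

The steel tray is home against the stop (tab back measured at box x ≈ −50 mm against −49), the flap has sprung shut behind it with the bar up, nothing else in view has moved, and the job is handed in at about 12.4 s.

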